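Find the card bay that grips the feeler gauge with a light drag

ROBOT

A 6-joint arm with a two-finger parallel gripper is mounted at the origin on the work surface. World frame = base frame: x ahead of the robot, y to its left, z up, the work surface at z = 0. Lengths are in m, angles in rad, forces in N, time in s.
With the tool pointing down it reaches from about 0.275 to 0.825 m from the base axis. Payload 4.9 kg.
Tool frame: the origin (TCP) lies midway between the tips of the shut fingers; the grasp point (between the pads) lies 19 mm behind it; z points along the fingers, y is the line along which they close (so a half turn about z gives the same grasp; the last joint's range is limited). The gripper opens to 85 mm and grips with 20 to 120 N. Pads are 22 mm wide; open, the fingers measure 114 mm over their backs; the gripper's body (76 mm by 85 mm) begins 54 mm behind the grasp point. The pads swing forward as they close: fully open they stand 13 mm farther back than shut.
Start: joints at [1.138, 0.326, -0.193, 1.052, 0, 1.437], TCP at [0.162, 0.526, 0.231] pointing down, gripper open.
Joint ranges: [-2.65, 2.65], [-0.97, 1.79], [-1.3, 1.35], [-1.93, 2.1], [-1.47, 1.37], [-3.14, 3.14]. Speed limits (rad/s): [2.57, 2.57, 3.14, 3.14, 3.14, 3.14].

INTERFACE

Orientations are given as a unit quaternion [w, x, y, z].
In Python, from plant import env gives the robot as it stands. The module is installed in compiled form; this text tells all that it offers.
- The arm moves only by the shell command python3 -m inch 'ROWS' [OPENING] [FORCE]. ROWS is JSON, one flat list of numbers, 6 for each row, row after row: the shift along the world's x, y, z in mm, then the turn, a rotation vector about the world's x, y, z in degrees. In form: [x, y, z, ax, ay, az, x, y, z, ax, ay, az, ...]. A call has exactly 8 rows; each row shifts and turns the commanded pose from where the row before left it; what a row does not reach is not made up. A row lasts 1/10 s, in which the tool goes at most 50 mm and 8.59 degrees, less where a joint would pass 70% of its speed; a pose out of reach is approached as far as the arm can. A call with a gripper value outside its range is refused whole. OPENING is the opening, from 0 (shut) to 1 (fully open), set as the call begins (- or left out, the last holds). The fingers move at their own pace and stop on an object; FORCE is the grip in N (left out, the last holds). Time passes only in rows, so rows that do not move let the fingers close, or fill a call up. It gives the time, the measured TCP pose, the force, the opening and the grip force at its end, in the units of the state.
- env.sense(): the state, without advancing time (a new reading comes with each control period).
- env.capture(name): name is "scene" or "top" or "wrist"; returns the picture (420x560x3 uint8, red, green, blue); there is no depth.
- env.camera_info(name): a dict with "camera_matrix" (3x3 intrinsics, pixels), "dist_coeffs" ([k1, k2, p1, p2, k3] as OpenCV has them; the pictures are not rectified), "extrinsics" (4x4, takes a point from camera to world coordinates). Camera axes: x right, y down, z forward; pixel columns grow to the right and rows downward; lengths in m; the calibration is good to about 2 mm. A picture is of the moment at which its call begins: read the wrist's pose just before it. camera_info takes no time and is no camera call; for the wrist camera it gives the pose at the moment of the call.
- env.job_done(): hands the job in; it is judged then, once.
The state is a dict: "clock": time; "qpos": joint angles; "joint_vel": joint speeds; "joint_efforts": joint torques, N m; "ee_pos": TCP position; "eef_rot": TCP orientation; "contact_force": force on the tool from outside, world axes, zero at the start; "ft_torque": the same for the moment, N m; "finger_gap": finger opening in m; "finger_force": force on a finger pad.
Only numpy, scipy, OpenCV 4.12 (cv2) and the standard library are available. Lean on these libraries where they do the work, as an engineer would, in place of code of your own. Each camera call takes 0.05 s, during which the arm holds its last target. There are 200 camera calls.

TASK

Take the yellow-handled feeler gauge out of its stand and try its blade, gently, in the four bays in the top of the grey finned control unit: in some the blade has free play, in one it binds hard, and in just one it slides in with a light drag. Leave the gauge standing in the bay with the light drag, pushed gently fully home so that its handle rests on the top of the unit, and let go; never force it, and leave the other things on the bench alone.

Things in the scene. Friction and masses are not known exactly. Their poses are not given: they have to be found in the camera images.
- gauge: Feeler gauge standing upright. Yellow handle 40 (x) x 14 (y) x 50 (z) mm with a black top band; below it a steel blade 20 (x) x 4 (y) mm that reaches 55 mm down and ends in a rounded nose. Origin: centre of the underside of the handle (the shoulder); z points up along the handle, the blade points to -z. Grip the handle across its 14 mm, fingers closing along y. About 90 g. Free.
- gauge_tip (a point): Middle of the blade's lower end, 55 mm below the gauge's origin.
- stand: Fixed black block 60 (x) x 50 (y) x 70 (z) mm with an upright slot 26 (x) x 8 (y) mm in its top, in which the gauge's blade stands, its handle resting on the block's top. Origin: centre of its underside.
- unit: Fixed grey control unit, body 90 (x) x 170 (y) x 95 (z) mm (198 mm in y over the dark cooling fins at its two ends, which are below the top). Origin: centre of its underside; z up. In its flat top are four bays in a row along y, 40 mm apart. Nothing stands above the top.
- bay1 (a point): Centre of the mouth of the first bay (unit's +y side), in the plane of the unit's top, axes as the unit's. All bays: upright slot 28 (x) x 8 (y) mm, 65 mm deep, straight walls; the long edges slope in over the upper 5 mm, from 16 to 8 mm wide. The gauge enters with its x along the unit's x (either way round); its 40 mm handle comes to rest on the top beyond the slot's ends.
- bay2 (a point): Centre of the mouth of the second bay, counted from the unit's +y side. Hidden in each bay's -y wall, from 10 mm down, is a clamp pad; which bay has which pad is dealt out anew each time: two are free, one light, one binding. Free: pad drawn back, 2 mm play on each side of a centred blade, almost no push all the way.
- bay3 (a point): Centre of the mouth of the third bay. Light: the pad is a soft spring (8 to 10 N) that presses the blade towards the unit's +y wall. The blade meets it 15 to 30 mm down, then drags steadily all the way to the bottom: some 3 to 16 N of push. After stopping midway, some of the push stays, and 2 to 10 N sideways, 4 N or more in all.
- bay4 (a point): Centre of the mouth of the fourth bay (unit's -y side). Binding: the pad is a stiff spring of over 40 N; the blade meets it 15 to 30 mm down and the push climbs past 20 N by 35 mm down: do not go on. More than 30 N between gauge and unit, in any bay or when the handle lands, counts as forcing.
- board: Bystander: loose green circuit board 70 x 90 mm on four brass feet, 24 mm high overall. Origin: centre of its underside.
- adapter: Bystander: loose blue interface box 70 x 100 x 24 mm. Origin: centre of its underside.
- driver: Bystander: loose screwdriver with a red handle, lying on the bench.
Mind the look-alikes: they are no part of the job. Several things have the shape of the gauge; the one meant has the colours described above.

How it is judged:
At the end, for the whole second after the job is handed in: The gauge is let go, at rest and upright (within 0.08 rad) in a bay, turned with the unit (within 0.2 rad), its handle's underside down on the unit's top (within 2 mm), and the bay's soft clamp presses the blade against the unit with 4 to 18 N (only so in the bay with the light drag) (((horizontal distance between gauge and bay1 below 0.008 m and z of gauge in the frame of bay1 between -0.003 and 0.002 m) or (horizontal distance between gauge and bay2 below 0.008 m and z of gauge in the frame of bay2 between -0.003 and 0.002 m) or (horizontal distance between gauge and bay3 below 0.008 m and z of gauge in the frame of bay3 between -0.003 and 0.002 m) or (horizontal distance between gauge and bay4 below 0.008 m and z of gauge in the frame of bay4 between -0.003 and 0.002 m)) and contact force between gauge and unit between 4 and 18 N and angle between gauge's own z axis and vertical below 0.08 rad and angle between the x axis of gauge and the x axis of unit, either way round below 0.2 rad and linear speed of gauge below 0.02 m/s); the robot touches nothing.
It fails at once if the gauge is forced: it presses on the unit with more than 30 N (contact force between gauge and unit above 30 N).
It fails at once if the circuit board is moved by more than 20 mm (distance of board from where it was at the start of the episode above 0.02 m).
It fails at once if the interface box is moved by more than 20 mm (distance of adapter from where it was at the start of the episode above 0.02 m).
It fails at once if the screwdriver is moved by more than 20 mm (distance of driver from where it was at the start of the episode above 0.02 m).
It also fails if it takes over 64 s, if anything falls off the work surface, if the arm or the gripper's body presses on something with over 40 N, if the wrist force passes 120 N, or if a joint passes its speed limit or range.

## Working session

There is one attempt and no reset: what is moved stays moved. The work goes in short steps, Python scripts to look and compute and a shell command to move; the robot and the scene stay as the last step left them, time stands still between calls to the robot, and variables do not carry over. Pictures are saved under pics/ and viewed, at most 10 in all, crops included, and the job is handed in when it is done.

```bash
mkdir -p pics
python3 - <<'E'
from plant import env
import cv2,numpy as np
for n in("scene","top"):
    im=env.capture(n); cv2.imwrite(f"pics/{n}0.png",im[...,::-1])
    c=env.camera_info(n); print(n,np.round(c["camera_matrix"],1).tolist(),np.round(c["dist_coeffs"],3),np.round(c["extrinsics"],3).tolist())
print(env.sense())
E
```

```text
scene [[451.9, 0.0, 276.7], [0.0, 451.9, 209.3], [0.0, 0.0, 1.0]] [-0.111  0.     0.     0.     0.   ] [[0.104, 0.719, -0.688, 1.263], [0.995, -0.07, 0.077, -0.055], [0.007, -0.692, -0.722, 0.781], [0.0, 0.0, 0.0, 1.0]]
top [[480.7, 0.0, 285.6], [0.0, 480.7, 206.2], [0.0, 0.0, 1.0]] [-0.12  0.    0.    0.    0.  ] [[0.012, -0.986, 0.168, 0.351], [-1.0, -0.009, 0.02, 0.003], [-0.018, -0.168, -0.986, 1.467], [0.0, 0.0, 0.0, 1.0]]
{'clock': 0.1, 'qpos': array([ 1.13784171e+00,  3.26872440e-01, -1.93445863e-01,  1.05201284e+00,
        2.87541087e-05,  1.43659852e+00]), 'joint_vel': array([-4.86051841e-04, -2.99188276e-03, -4.84417779e-04, -3.86443125e-05,
       -3.56905848e-03,  5.01481501e-04]), 'joint_efforts': array([-1.51825025e-04, -4.44238937e+01,  2.63038319e+01,  7.90840510e-03,
       -2.09970181e-04, -9.86478653e-06]), 'ee_pos': array([0.16164882, 0.52518126, 0.23059312]), 'eef_rot': array([-2.28516386e-04,  1.48823456e-01,  9.88863484e-01, -7.32735352e-04]), 'contact_force': array([-0.26798136,  0.22950642, -0.27247828]), 'ft_torque': array([0.01891722, 0.03923103, 0.04295661]), 'finger_force': 0.0, 'finger_gap': 0.08545246471001314}
```

View pics/scene0.png

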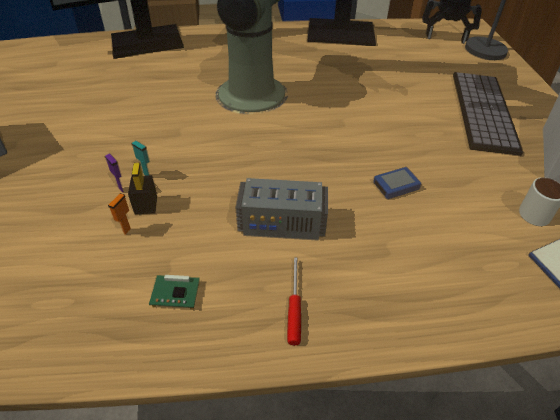

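View pics/top0.png

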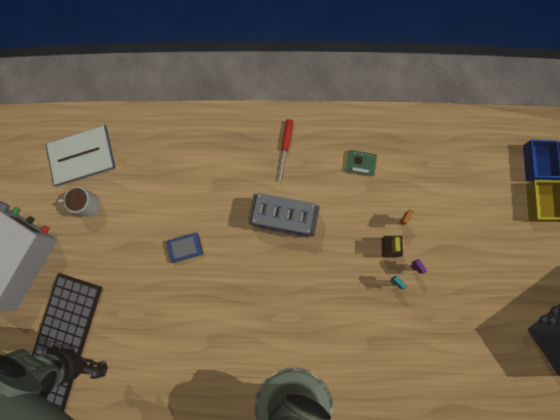

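The top view shows the grey unit at about (285,215) and the stand with the yellow handle at (395,245). The possible confusions are orange (406,216), purple (419,266), teal (399,283) and the yellow bin (548,200). I choose the yellow one in the black block and check it in a close crop.

```bash
cat > h.py <<'E'
from plant import env
import cv2,numpy as np
def ray(uv,c):
    K=np.array(c["camera_matrix"]);D=np.array(c["dist_coeffs"]);T=np.array(c["extrinsics"])
    p=cv2.undistortPoints(np.array(uv,float).reshape(-1,1,2),K,D).reshape(-1,2)
    d=np.c_[p,np.ones(len(p))]@T[:3,:3].T
    return T[:3,3],d
def onz(uv,c,z):
    o,d=ray(uv,c); return o+d*((z-o[2])/d[:,2])[:,None]
def blob(mask,roi=None,n=1):
    m=mask.astype(np.uint8)
    if roi: 
        k=np.zeros_like(m);x0,y0,x1,y1=roi;k[y0:y1,x0:x1]=1;m=m*k
    cs,_=cv2.findContours(m,cv2.RETR_EXTERNAL,cv2.CHAIN_APPROX_NONE)
    return sorted(cs,key=cv2.contourArea)[::-1][:n]
E
python3 - <<'E'
from h import *
t=cv2.imread("pics/top0.png");s=cv2.imread("pics/scene0.png")
a=cv2.resize(t[200:300,240:440],None,fx=3.9,fy=3.9,interpolation=2)[:290]
a=cv2.resize(t[185:300,235:435],(800,460))[:, :]
b=cv2.resize(s[130:240,100:340],(800,367))
cv2.imwrite("pics/crop1.png",cv2.resize(np.vstack([a,b]),(580,600)))
hsv=cv2.cvtColor(t,cv2.COLOR_BGR2HSV)
y=cv2.inRange(hsv,(22,150,80),(34,255,255))>0
for c in blob(y,(370,200,430,290),3): print(cv2.contourArea(c),cv2.minAreaRect(c),onz([c.mean((0,1))],env.camera_info("top"),.12))
E
```

```text
58.5 ((397.5, 244.0), (14.0, 5.0), 90.0) [[ 0.47571518 -0.28554391  0.12      ]]
```

View pics/crop1.png

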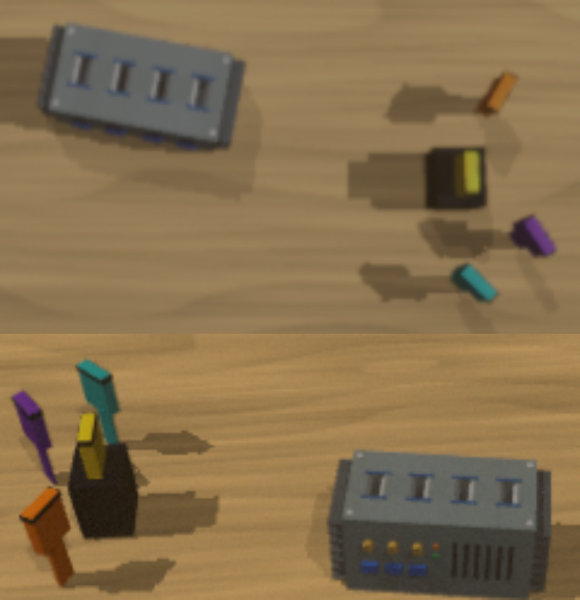

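The crop confirms it: yellow handle in the black block, long side near world x. The unit has four bays in a row along y. I'll move over the unit first and look there on the way to the gauge.

```bash
python3 -m inch '[20,-40,9,0,0,2,20,-40,9,0,0,2,20,-40,9,0,0,2,20,-40,9,0,0,2,20,-40,9,0,0,2,20,-40,9,0,0,2,20,-40,9,0,0,2,20,-40,9,0,0,2]' 0.5
python3 -m inch '[15,-25,0,0,0,0,15,-25,0,0,0,0,15,-25,0,0,0,0,15,-25,0,0,0,0,15,-25,0,0,0,0,15,-25,0,0,0,0,15,-25,0,0,0,0,0,0,0,0,0,0]'
python3 - <<'E'
from h import *
c=env.camera_info("wrist");im=env.capture("wrist");cv2.imwrite("pics/w1.png",im[...,::-1])
np.savez("w1.npz",**{k:np.array(v) for k,v in c.items()})
print(np.round(c["extrinsics"],3),np.round(c["camera_matrix"],0),env.sense()["ee_pos"])
E
```

```text
clock: 0.9
ee_pos: [0.3221, 0.204, 0.3035]
eef_rot: [0.0, 0.009, 1.0, 0.0]
contact_force: [0.3, 0.2, -0.2]
finger_gap: 0.0425
finger_force: 0.0
clock: 1.7
ee_pos: [0.4282, 0.0283, 0.3028]
eef_rot: [-0.0, 0.012, 1.0, -0.0]
contact_force: [1.4, 0.7, -0.2]
finger_gap: 0.043
finger_force: 0.0
[[ 0.024  0.948  0.318  0.346]
 [ 1.    -0.023 -0.009  0.03 ]
 [-0.001  0.318 -0.948  0.445]
 [ 0.     0.     0.     1.   ]] [[337.   0. 283.]
 [  0. 337. 207.]
 [  0.   0.   1.]] [0.42714824 0.02962513 0.30278494]
```

View pics/w1.png

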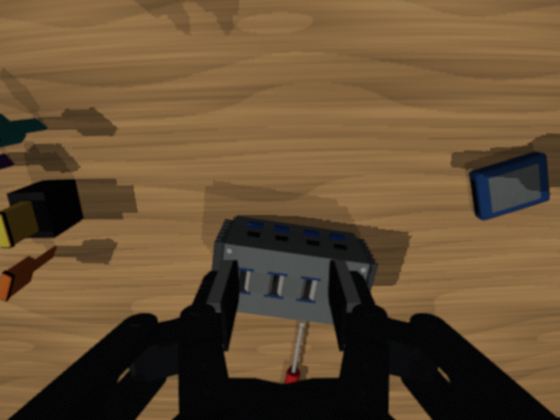

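The wrist view shows the unit at about (295,265), partly hidden by the fingers, with the stand at left (40,215). I'll back off in x to see the unit's top clear.

```bash
python3 -m inch '[-22,-8,0,0,0,0,-22,-8,0,0,0,0,-22,-8,0,0,0,0,-22,-8,0,0,0,0,0,0,0,0,0,0,0,0,0,0,0,0,0,0,0,0,0,0,0,0,0,0,0,0]'
python3 - <<'E'
from h import *
c=env.camera_info("wrist");im=env.capture("wrist")[...,::-1].copy();cv2.imwrite("pics/w2.png",im)
np.savez("w2.npz",**{k:np.array(v) for k,v in c.items()})
print(np.round(c["extrinsics"],3),env.sense()["ee_pos"])
cv2.imwrite("pics/w2c.png",cv2.resize(im[200:420,160:460],(800,587),interpolation=cv2.INTER_CUBIC))
E
```

```text
clock: 2.55
ee_pos: [0.3394, -0.001, 0.3032]
eef_rot: [0.0, 0.009, 1.0, 0.0]
contact_force: [0.2, 0.3, 0.2]
finger_gap: 0.0427
finger_force: 0.0
[[ 0.019  0.948  0.318  0.257]
 [ 1.    -0.018 -0.006 -0.   ]
 [-0.     0.318 -0.948  0.446]
 [ 0.     0.     0.     1.   ]] [ 0.33936482 -0.00105457  0.30319403]
```

View pics/w2c.png

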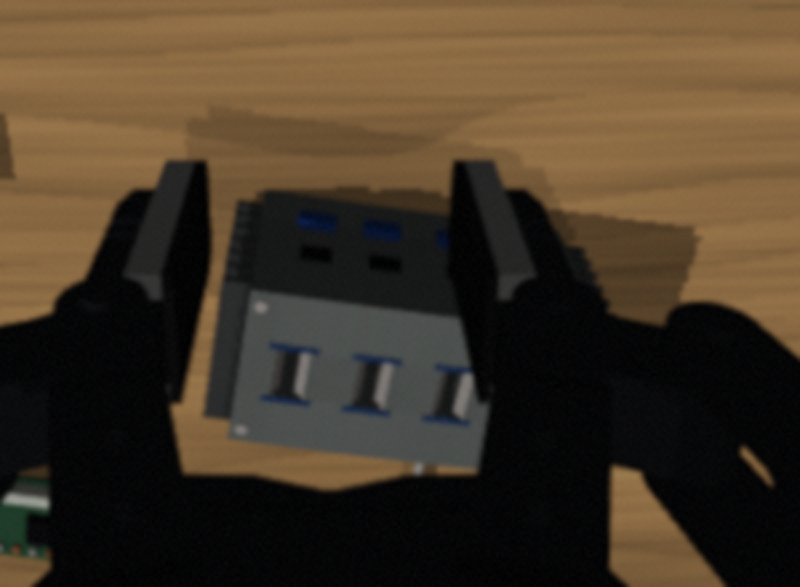

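The crop shows bays 4, 3 and 2, left to right, at crop x of about 290, 370 and 450. Blue lines mark their ends. Bay 1 is behind the finger.

Run:
```python
from h import *
im=cv2.imread("pics/w2.png");c=dict(np.load("w2.npz"))
h=cv2.cvtColor(im,cv2.COLOR_BGR2HSV)
b=cv2.inRange(h,(105,100,60),(125,255,255))
P=[]
for k in blob(b>0,(240,322,350,365),8):
    M=np.zeros_like(b);cv2.drawContours(M,[k],-1,255,-1);v,u=np.nonzero(M&b)
    if len(u)>8: p=onz([[u.mean(),v.mean()]],c,.095)[0];P.append(p);print(len(u),u.mean(),v.mean(),u.max()-u.min(),p.round(4))
t=cv2.imread("pics/top0.png");ct=env.camera_info("top")
big=cv2.cvtColor(t,cv2.COLOR_BGR2HSV)
b=cv2.inRange(big,(100,95,40),(128,255,255))
for k in blob(b>0,(240,190,330,240),12): print("top",cv2.contourArea(k),onz([k.mean((0,1))],ct,.095).round(4), k.mean((0,1)))
g=cv2.inRange(t,(75,70,65),(120,115,115))  # grey top
g=cv2.morphologyEx(g,cv2.MORPH_OPEN,np.ones((3,3)))
k=blob(g>0,(240,185,330,245))[0];r=cv2.minAreaRect(k);print(r);q=onz(cv2.boxPoints(r),ct,.095);print(q.round(4),q.mean(0),np.linalg.norm(np.diff(q,axis=0),axis=1))
```

```text
19 267.10526315789474 329.8421052631579 11 [ 0.5378 -0.0261  0.095 ]
18 329.1666666666667 337.8333333333333 11 [0.5521 0.0529 0.095 ]
22 266.77272727272725 349.90909090909093 15 [ 0.5698 -0.0277  0.095 ]
17 298.5882352941176 333.88235294117646 10 [0.5449 0.0137 0.095 ]
21 296.14285714285717 353.5238095238095 15 [0.5765 0.0105 0.095 ]
20 326.25 357.2 14 [0.5837 0.0501 0.095 ]
((283.2859802246094, 212.90945434570312), (59.0330696105957, 30.641660690307617), 11.040940284729004)
[[ 0.5363  0.1282  0.095 ]
 [ 0.6249  0.1132  0.095 ]
 [ 0.593  -0.0555  0.095 ]
 [ 0.5053 -0.0389  0.095 ]] [0.5648645  0.03678193 0.095     ] [0.08981519 0.17171467 0.08924251]
```

```bash
python3 -m inch '[5,-41,0,0,0,0,5,-41,0,0,0,0,5,-41,0,0,0,0,5,-41,0,0,0,0,5,-41,0,0,0,0,5,-41,0,0,0,0,5,-39,0,0,0,0,0,0,0,0,0,0]' 1
python3 -m inch '[0,0,0,0,0,0,0,0,0,0,0,0,0,0,0,0,0,0,0,0,0,0,0,0,0,0,0,0,0,0,0,0,0,0,0,0,0,0,0,0,0,0,0,0,0,0,0,0]'
python3 - <<'E'
from h import *
c=env.camera_info("wrist");im=env.capture("wrist")[...,::-1].copy();cv2.imwrite("pics/w3.png",im)
np.savez("w3.npz",**{k:np.array(v) for k,v in c.items()})
h=cv2.cvtColor(im,cv2.COLOR_BGR2HSV)
m=cv2.inRange(h,(22,120,60),(34,255,255))
for k in blob(m>0,None,2): print(cv2.contourArea(k),cv2.boundingRect(k));q=cv2.boxPoints(cv2.minAreaRect(k));print(q.round(1).tolist(),onz(q,c,.12).round(4).tolist())
cv2.imwrite("pics/w3c.png",cv2.resize(im[150:420,120:480],(800,600),interpolation=cv2.INTER_CUBIC))
E
```

```text
clock: 3.4
ee_pos: [0.3747, -0.2906, 0.3023]
eef_rot: [-0.0, 0.012, 1.0, -0.001]
contact_force: [0.0, 0.5, -0.9]
finger_gap: 0.0849
finger_force: 0.0
clock: 4.2
ee_pos: [0.3739, -0.2863, 0.3033]
eef_rot: [0.0, 0.01, 1.0, -0.0]
contact_force: [0.5, 0.2, 0.4]
finger_gap: 0.0853
finger_force: 0.0
356.5 (277, 255, 14, 33)
[[276.70001220703125, 255.3000030517578], [289.6000061035156, 254.6999969482422], [290.8999938964844, 286.70001220703125], [278.1000061035156, 287.20001220703125]] [[0.455, -0.2958, 0.12], [0.4546, -0.282, 0.12], [0.4942, -0.2811, 0.12], [0.4946, -0.2954, 0.12]]
19.5 (0, 358, 5, 10)
[[0.0, 367.0], [0.0, 358.0], [4.0, 358.0], [4.0, 367.0]] [[0.6188, -0.6714, 0.12], [0.603, -0.6655, 0.12], [0.6026, -0.6593, 0.12], [0.6183, -0.6651, 0.12]]
```

View pics/w3c.png

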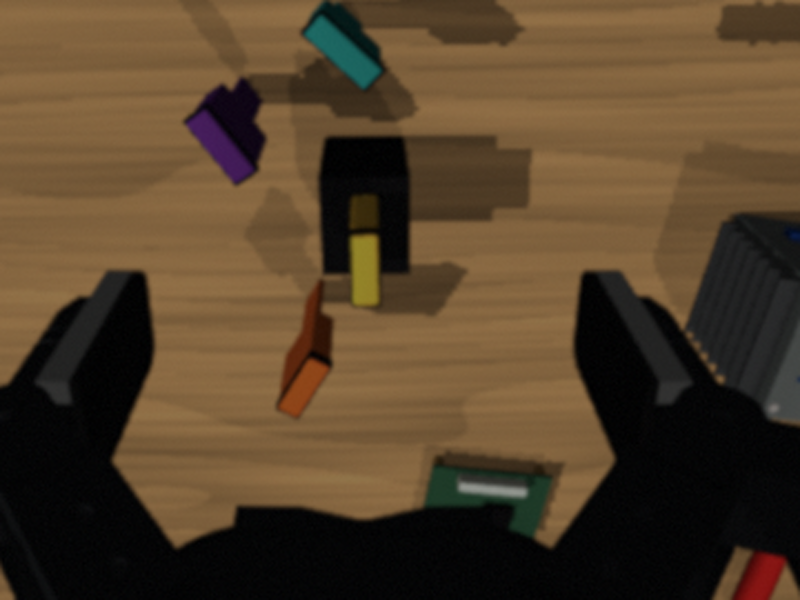

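The view shows the yellow top at full-image (283,271), measured 40 x 14 mm, centre (0.4746,-0.2886), turned about +1°. Purple, teal and orange stand at least 60 mm clear. I'll go down on the handle.

```bash
python3 -m inch '[34,-1,-20,0,0,1,34,-1,-20,0,0,1,33,0,-20,0,0,0,0,0,-30,0,0,0,0,0,-30,0,0,0,0,0,-30,0,0,0,0,0,-20,0,0,0,0,0,0,0,0,0]' 0.6
python3 - <<'E'
from h import *
s=env.sense();print(s["ee_pos"],s["eef_rot"],s["contact_force"])
E
```

```text
clock: 5.05
ee_pos: [0.473, -0.2869, 0.1303]
eef_rot: [-0.002, -0.008, 1.0, 0.002]
contact_force: [-0.0, 0.3, 1.3]
finger_gap: 0.0511
finger_force: 0.0
[ 0.47297953 -0.2868745   0.13028421] [-0.00234498 -0.00764295  0.99996623  0.0019035 ] [-0.03013346  0.27876646  1.2524443 ]
```

```bash
python3 -m inch '[1,-1,-25,0,0,0,0,0,-25,0,0,0,0,0,-2,0,0,0,0,0,0,0,0,0,0,0,0,0,0,0,0,0,0,0,0,0,0,0,0,0,0,0,0,0,0,0,0,0]'
python3 -m inch '[0,0,0,0,0,0,0,0,0,0,0,0,0,0,0,0,0,0,0,0,0,0,0,0,0,0,0,0,0,0,0,0,0,0,0,0,0,0,0,0,0,0,0,0,0,0,0,0]' 0 60
```

```text
clock: 5.85
ee_pos: [0.4762, -0.2896, 0.082]
eef_rot: [0.0, -0.008, 1.0, -0.0]
contact_force: [0.1, -0.3, -0.1]
finger_gap: 0.0512
finger_force: 0.0
clock: 6.65
ee_pos: [0.4758, -0.2892, 0.0813]
eef_rot: [-0.0, -0.008, 1.0, 0.0]
contact_force: [-0.2, 2.0, 1.5]
finger_gap: 0.0132
finger_force: 59.4
```

```bash
python3 -m inch '[0,0,10,0,0,0,0,0,20,0,0,0,0,0,20,0,0,0,0,0,20,0,0,0,0,0,20,0,0,0,0,0,20,0,0,0,0,0,0,0,0,0,0,0,0,0,0,0]'
python3 -m inch '[11,38,0,0,0,-1.6,11,38,0,0,0,-1.6,11,38,0,0,0,-1.6,11,38,0,0,0,-1.6,11,38,0,0,0,-1.6,11,38,0,0,0,-1.6,12,38,0,0,0,-1.6,0,0,0,0,0,0]'
python3 -m inch '[0,0,0,0,0,0,0,0,0,0,0,0,0,0,0,0,0,0,0,0,0,0,0,0,0,0,0,0,0,0,0,0,0,0,0,0,0,0,0,0,0,0,0,0,0,0,0,0]'
python3 - <<'E'
from h import *
c=env.camera_info("wrist");im=env.capture("wrist")[...,::-1].copy();cv2.imwrite("pics/w4.png",im)
np.savez("w4.npz",**{k:np.array(v) for k,v in c.items()})
im2=env.capture("scene")[...,::-1].copy();cv2.imwrite("pics/s4.png",im2)
a=cv2.resize(im[200:420,160:460],(440,322));b=cv2.resize(im2[110:260,200:360],(344,322))
cv2.imwrite("pics/c4.png",np.hstack([a,b]))
E
```

```text
clock: 7.45
ee_pos: [0.476, -0.2895, 0.1914]
eef_rot: [0.0, -0.008, 1.0, -0.0]
contact_force: [-0.0, -0.7, -1.0]
finger_gap: 0.0134
finger_force: 59.2
clock: 8.25
ee_pos: [0.5538, -0.019, 0.1897]
eef_rot: [-0.001, 0.087, 0.996, 0.001]
contact_force: [-1.6, -0.6, -1.2]
finger_gap: 0.0131
finger_force: 59.3
clock: 9.05
ee_pos: [0.5539, -0.0235, 0.1913]
eef_rot: [0.0, 0.09, 0.996, -0.0]
contact_force: [0.2, 0.0, -1.1]
finger_gap: 0.0134
finger_force: 59.3
```

View pics/c4.png

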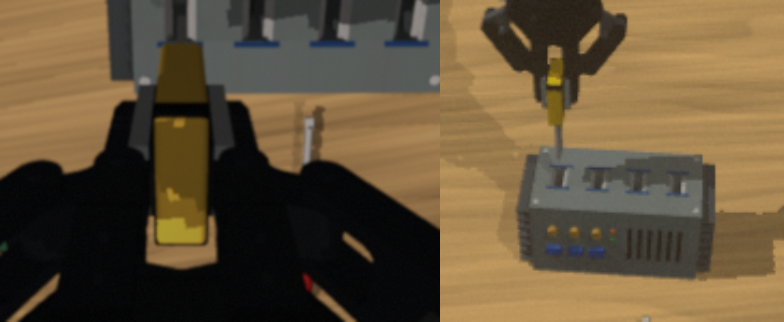

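The view shows the gauge hanging upright and square to the unit. The four bays' +x lines are at crop (180,43), (257,43), (332,43) and (408,43), with the handle at x≈181, so it sits over bay 4. I'll measure those lines.

Run:
```python
from h import *
im=cv2.imread("pics/w4.png");c=dict(np.load("w4.npz"))
h=cv2.cvtColor(im,cv2.COLOR_BGR2HSV);b=cv2.inRange(h,(105,90,40),(125,255,255))
s=env.sense();th=-2*np.arctan2(.09,.996)
ux=np.array([np.cos(th),np.sin(th)]);uy=np.array([-ux[1],ux[0]])
for k in blob(b>0,(250,205,460,240),8):
    x,y,w,hh=cv2.boundingRect(k);e=onz([[x,y+hh/2-.5],[x+w-1,y+hh/2-.5],[x+w/2-.5,y+hh/2-.5]],c,.095)[:,:2]-s["ee_pos"][:2]
    print((x,y,w,hh),"ux,uy mm",[(round(1e3*p@ux,1),round(1e3*p@uy,1)) for p in e])
# white screws & scene blade
```

```text
(422, 227, 30, 5) ux,uy mm [(np.float64(15.7), np.float64(106.4)), (np.float64(15.8), np.float64(129.7)), (np.float64(15.8), np.float64(118.0))]
(371, 227, 31, 5) ux,uy mm [(np.float64(15.6), np.float64(66.4)), (np.float64(15.7), np.float64(89.8)), (np.float64(15.6), np.float64(78.1))]
(320, 228, 31, 4) ux,uy mm [(np.float64(15.9), np.float64(27.1)), (np.float64(15.9), np.float64(50.2)), (np.float64(15.9), np.float64(38.6))]
(267, 229, 4, 3) ux,uy mm [(np.float64(16.3), np.float64(-13.5)), (np.float64(16.3), np.float64(-11.2)), (np.float64(16.3), np.float64(-12.3))]
(296, 229, 2, 2) ux,uy mm [(np.float64(15.9), np.float64(8.7)), (np.float64(15.9), np.float64(9.5)), (np.float64(15.9), np.float64(9.1))]
```

```bash
python3 -m inch '[0.7,-1.7,0,0,0,0,0,0,-8,0,0,0,0,0,-8,0,0,0,0,0,-8,0,0,0,0,0,-6,0,0,0,0,0,-6,0,0,0,0,0,-5,0,0,0,0,0,0,0,0,0]'
python3 -m inch '[0,0,-1,0,0,0,0,0,-1,0,0,0,0,0,-1,0,0,0,0,0,-1,0,0,0,0,0,-1,0,0,0,0,0,-1,0,0,0,0,0,0,0,0,0,0,0,0,0,0,0]'
```

```text
clock: 9.95
ee_pos: [0.5541, -0.025, 0.1494]
eef_rot: [-0.001, 0.09, 0.996, 0.0]
contact_force: [-0.1, -0.4, -0.7]
finger_gap: 0.0129
finger_force: 59.3
clock: 10.75
ee_pos: [0.5546, -0.0251, 0.1443]
eef_rot: [0.0, 0.09, 0.996, 0.0]
contact_force: [0.0, 0.6, -1.6]
finger_gap: 0.0134
finger_force: 59.3
```

```bash
python3 -m inch '[0,0,-1,0,0,0,0,0,-1,0,0,0,0,0,-1,0,0,0,0,0,-1,0,0,0,0,0,-1,0,0,0,0,0,-1,0,0,0,0,0,0,0,0,0,0,0,0,0,0,0]'
python3 -m inch '[0,0,-1,0,0,0,0,0,-1,0,0,0,0,0,-1,0,0,0,0,0,-1,0,0,0,0,0,-1,0,0,0,0,0,0,0,0,0,0,0,0,0,0,0,0,0,0,0,0,0]'
```

```text
clock: 11.55
ee_pos: [0.5545, -0.0251, 0.1382]
eef_rot: [-0.0, 0.09, 0.996, 0.0]
contact_force: [-0.1, -0.1, -0.2]
finger_gap: 0.0135
finger_force: 59.3
clock: 12.35
ee_pos: [0.5546, -0.0251, 0.1333]
eef_rot: [0.0, 0.09, 0.996, -0.0]
contact_force: [-0.9, 0.3, -0.8]
finger_gap: 0.0133
finger_force: 59.3
```

Depth is 28 mm with no force. I'll go on to about 35 mm.

```bash
python3 -m inch '[0,0,-1,0,0,0,0,0,-1,0,0,0,0,0,-1,0,0,0,0,0,-1,0,0,0,0,0,-1,0,0,0,0,0,-1,0,0,0,0,0,-1,0,0,0,0,0,0,0,0,0]'
```

```text
clock: 13.15
ee_pos: [0.5545, -0.025, 0.1261]
eef_rot: [-0.0, 0.09, 0.996, 0.0]
contact_force: [-0.2, -0.1, 0.3]
finger_gap: 0.0131
finger_force: 59.3
```

Bay 4 is free. I'll move to bay 3.

```bash
python3 -m inch '[0,0,12,0,0,0,0,0,18,0,0,0,0,0,18,0,0,0,0,0,0,0,0,0,3.6,19.7,0,0,0,0,3.5,19.7,0,0,0,0,0,0,0,0,0,0,0,0,0,0,0,0]'
python3 -m inch '[0,0,-6,0,0,0,0,0,-6,0,0,0,0,0,-6,0,0,0,0,0,-5,0,0,0,0,0,-3,0,0,0,0,0,-2,0,0,0,0,0,-2,0,0,0,0,0,0,0,0,0]'
python3 -m inch '[0,0,-1,0,0,0,0,0,-1,0,0,0,0,0,-1,0,0,0,0,0,-1,0,0,0,0,0,-1,0,0,0,0,0,0,0,0,0,0,0,0,0,0,0,0,0,0,0,0,0]'
```

```text
clock: 13.95
ee_pos: [0.5614, 0.0144, 0.1739]
eef_rot: [-0.0, 0.09, 0.996, -0.0]
contact_force: [0.1, 0.3, -0.0]
finger_gap: 0.0134
finger_force: 59.2
clock: 14.75
ee_pos: [0.5618, 0.0145, 0.1442]
eef_rot: [0.0, 0.09, 0.996, 0.0]
contact_force: [0.1, -0.3, -1.2]
finger_gap: 0.013
finger_force: 59.3
clock: 15.55
ee_pos: [0.5622, 0.015, 0.1396]
eef_rot: [0.001, 0.09, 0.996, 0.001]
contact_force: [2.8, 5.0, 2.5]
finger_gap: 0.0135
finger_force: 59.6
```

```bash
python3 -m inch '[0,0,-0.5,0,0,0,0,0,-0.5,0,0,0,0,0,-0.5,0,0,0,0,0,-0.5,0,0,0,0,0,0,0,0,0,0,0,0,0,0,0,0,0,0,0,0,0,0,0,0,0,0,0]'
```

```text
clock: 16.35
ee_pos: [0.5623, 0.0153, 0.1378]
eef_rot: [0.001, 0.09, 0.996, 0.001]
contact_force: [2.2, 5.4, 4.4]
finger_gap: 0.0133
finger_force: 59.9
```

```bash
python3 -m inch '[0,0,-0.5,0,0,0,0,0,-0.5,0,0,0,0,0,-0.5,0,0,0,0,0,-0.5,0,0,0,0,0,0,0,0,0,0,0,0,0,0,0,0,0,0,0,0,0,0,0,0,0,0,0]'
python3 -m inch '[0,0,-0.5,0,0,0,0,0,-0.5,0,0,0,0,0,-0.5,0,0,0,0,0,-0.5,0,0,0,0,0,0,0,0,0,0,0,0,0,0,0,0,0,0,0,0,0,0,0,0,0,0,0]'
```

```text
clock: 17.15
ee_pos: [0.5626, 0.0157, 0.1361]
eef_rot: [0.001, 0.09, 0.996, 0.002]
contact_force: [1.4, 6.6, 5.9]
finger_gap: 0.0134
finger_force: 60.0
clock: 17.95
ee_pos: [0.5628, 0.016, 0.1343]
eef_rot: [0.001, 0.089, 0.996, 0.002]
contact_force: [0.9, 8.8, 6.4]
finger_gap: 0.0135
finger_force: 60.1
```

```bash
python3 -m inch '[0,0,-0.5,0,0,0,0,0,-0.5,0,0,0,0,0,-0.5,0,0,0,0,0,-0.5,0,0,0,0,0,0,0,0,0,0,0,0,0,0,0,0,0,0,0,0,0,0,0,0,0,0,0]'
```

```text
clock: 18.75
ee_pos: [0.5629, 0.016, 0.1325]
eef_rot: [0.001, 0.089, 0.996, 0.002]
contact_force: [1.7, 8.3, 6.5]
finger_gap: 0.0133
finger_force: 60.3
```

Depth is 29 mm and the force is no longer rising. I'll continue gently.

```bash
python3 -m inch '[0,0,-0.5,0,0,0,0,0,-0.5,0,0,0,0,0,-0.5,0,0,0,0,0,-0.5,0,0,0,0,0,-0.5,0,0,0,0,0,-0.5,0,0,0,0,0,0,0,0,0,0,0,0,0,0,0]'
python3 -m inch '[0,0,-0.5,0,0,0,0,0,-0.5,0,0,0,0,0,-0.5,0,0,0,0,0,-0.5,0,0,0,0,0,-0.5,0,0,0,0,0,-0.5,0,0,0,0,0,0,0,0,0,0,0,0,0,0,0]'
```

```text
clock: 19.55
ee_pos: [0.5631, 0.016, 0.1294]
eef_rot: [0.001, 0.089, 0.996, 0.002]
contact_force: [1.5, 7.3, 6.1]
finger_gap: 0.0131
finger_force: 60.1
clock: 20.35
ee_pos: [0.5627, 0.016, 0.1259]
eef_rot: [0.001, 0.089, 0.996, 0.002]
contact_force: [2.3, 7.8, 5.2]
finger_gap: 0.0136
finger_force: 59.8
```

The drag holds steady at about 6 N by 35 mm, so bay 3 is the light one. I'll slide on gently toward home.

```bash
python3 -m inch '[0,0.2,-1,0,0,0,0,0.2,-1,0,0,0,0,0.2,-1,0,0,0,0,0.2,-1,0,0,0,0,0.2,-1,0,0,0,0,0,-1,0,0,0,0,0,-1,0,0,0,0,0,0,0,0,0]'
python3 -m inch '[0,0,-1,0,0,0,0,0,-1,0,0,0,0,0,-1,0,0,0,0,0,-1,0,0,0,0,0,-1,0,0,0,0,0,-1,0,0,0,0,0,-1,0,0,0,0,0,0,0,0,0]'
```

```text
clock: 21.15
ee_pos: [0.5626, 0.0163, 0.1189]
eef_rot: [0.001, 0.09, 0.996, 0.001]
contact_force: [1.7, 5.2, 4.2]
finger_gap: 0.0132
finger_force: 60.1
clock: 21.95
ee_pos: [0.5626, 0.0163, 0.1119]
eef_rot: [0.001, 0.09, 0.996, 0.001]
contact_force: [1.4, 6.2, 4.2]
finger_gap: 0.0133
finger_force: 60.1
```

5.6 mm to go. I'll take smaller steps toward the landing.

```bash
python3 -m inch '[0,0,-0.5,0,0,0,0,0,-0.5,0,0,0,0,0,-0.5,0,0,0,0,0,-0.5,0,0,0,0,0,-0.5,0,0,0,0,0,-0.5,0,0,0,0,0,-0.5,0,0,0,0,0,0,0,0,0]'
python3 -m inch '[0,0,-0.3,0,0,0,0,0,-0.3,0,0,0,0,0,-0.3,0,0,0,0,0,-0.3,0,0,0,0,0,0,0,0,0,0,0,0,0,0,0,0,0,0,0,0,0,0,0,0,0,0,0]'
```

```text
clock: 22.75
ee_pos: [0.5626, 0.0163, 0.1085]
eef_rot: [0.001, 0.09, 0.996, 0.001]
contact_force: [1.2, 5.7, 5.8]
finger_gap: 0.0133
finger_force: 60.2
clock: 23.55
ee_pos: [0.5626, 0.0163, 0.1074]
eef_rot: [0.001, 0.09, 0.996, 0.001]
contact_force: [0.8, 7.6, 5.5]
finger_gap: 0.0133
finger_force: 60.2
```

```bash
python3 -m inch '[0,0,-0.2,0,0,0,0,0,-0.2,0,0,0,0,0,-0.2,0,0,0,0,0,0,0,0,0,0,0,0,0,0,0,0,0,0,0,0,0,0,0,0,0,0,0,0,0,0,0,0,0]'
python3 -m inch '[0,0,-0.2,0,0,0,0,0,-0.2,0,0,0,0,0,-0.2,0,0,0,0,0,0,0,0,0,0,0,0,0,0,0,0,0,0,0,0,0,0,0,0,0,0,0,0,0,0,0,0,0]'
```

```text
clock: 24.35
ee_pos: [0.5626, 0.0163, 0.1068]
eef_rot: [0.001, 0.09, 0.996, 0.001]
contact_force: [0.1, 6.4, 5.8]
finger_gap: 0.0134
finger_force: 60.2
clock: 25.15
ee_pos: [0.5626, 0.0163, 0.1063]
eef_rot: [0.001, 0.09, 0.996, 0.001]
contact_force: [0.9, 6.2, 6.7]
finger_gap: 0.0132
finger_force: 60.4
```

```bash
python3 -m inch '[0,0,-0.2,0,0,0,0,0,-0.2,0,0,0,0,0,0,0,0,0,0,0,0,0,0,0,0,0,0,0,0,0,0,0,0,0,0,0,0,0,0,0,0,0,0,0,0,0,0,0]'
```

```text
clock: 25.95
ee_pos: [0.5627, 0.0163, 0.1063]
eef_rot: [0.001, 0.09, 0.996, 0.001]
contact_force: [0.0, 6.2, 8.6]
finger_gap: 0.0132
finger_force: 60.8
```

```bash
python3 -m inch '[0,0,-0.2,0,0,0,0,0,-0.2,0,0,0,0,0,0,0,0,0,0,0,0,0,0,0,0,0,0,0,0,0,0,0,0,0,0,0,0,0,0,0,0,0,0,0,0,0,0,0]'
```

```text
clock: 26.75
ee_pos: [0.5627, 0.0163, 0.1062]
eef_rot: [0.001, 0.09, 0.996, 0.001]
contact_force: [-1.3, 7.1, 12.0]
finger_gap: 0.0135
finger_force: 61.1
```

It has landed: z stays at 0.1062 while the force climbs to 12 N. I'll release and back off.

```bash
python3 -m inch '[0,0,0,0,0,0,0,0,0,0,0,0,0,0,0,0,0,0,0,0,0,0,0,0,0,0,0,0,0,0,0,0,0,0,0,0,0,0,0,0,0,0,0,0,0,0,0,0]' 0.5
python3 -m inch '[0,0,10,0,0,0,0,0,20,0,0,0,0,0,30,0,0,0,0,0,30,0,0,0,0,0,30,0,0,0,-30,0,10,0,0,0,-30,0,0,0,0,0,-30,0,0,0,0,0]'
python3 -m inch '[-20,0,0,0,0,0,0,0,0,0,0,0,0,0,0,0,0,0,0,0,0,0,0,0,0,0,0,0,0,0,0,0,0,0,0,0,0,0,0,0,0,0,0,0,0,0,0,0]'
python3 - <<'E'
from h import *
a=env.capture("wrist")[...,::-1];b=env.capture("scene")[...,::-1]
cv2.imwrite("pics/c5.png",np.hstack([cv2.resize(a[180:400,130:430],(440,322)),cv2.resize(b[110:260,200:360],(344,322))]))
E
```

```text
clock: 27.55
ee_pos: [0.5617, 0.0153, 0.1046]
eef_rot: [-0.0, 0.09, 0.996, -0.0]
contact_force: [-0.1, -0.1, -0.2]
finger_gap: 0.0428
finger_force: 0.0
clock: 28.35
ee_pos: [0.4711, 0.0153, 0.2358]
eef_rot: [0.001, 0.09, 0.996, -0.0]
contact_force: [0.5, 0.6, -0.4]
finger_gap: 0.0426
finger_force: 0.0
clock: 29.15
ee_pos: [0.4518, 0.0154, 0.2344]
eef_rot: [-0.0, 0.09, 0.996, 0.0]
contact_force: [-0.3, 1.2, -0.0]
finger_gap: 0.0426
finger_force: 0.0
```

View pics/c5.png

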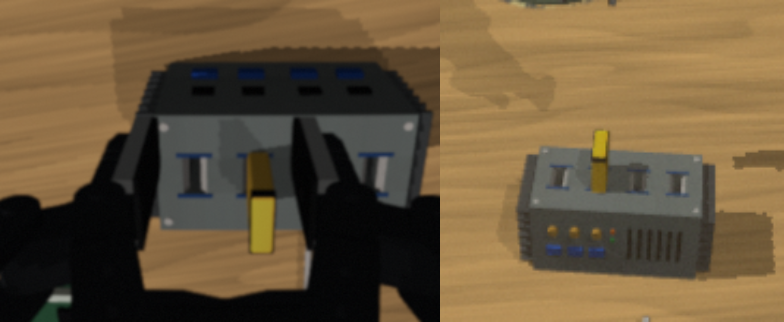

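The gauge stands upright and fully home in bay 3 (scene crop (600,165)), clear of the gripper. I'll hand in.

```bash
python3 -c "
from plant import env
print(env.job_done())"
```

```text
the job is handed in; nothing more can be done
None
```

The gauge stands fully home and released in bay 3, the light-drag bay (steady push of about 6 N); bay 4 was free to 35 mm and bays 1 and 2 were not tried, and the job is handed in with no verdict returned.

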